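# Flip the stock tags so that only the full bins show green

### The arm

A 6-joint arm with a two-finger parallel gripper is mounted at the origin on the work surface; the furniture and walls round the work are solid. World frame = base frame: x ahead of the robot, y to its left, z up, the work surface at z = 0. Lengths are in m, angles in rad, forces in N, time in s.
With the tool pointing down it reaches from about 0.325 to 0.775 m from the base axis. Payload 5.5 kg.
Tool frame: the origin (TCP) lies midway between the tips of the shut fingers; the grasp point (between the pads) lies 19 mm behind it; z points along the fingers, y is the line along which they close (so a half turn about z gives the same grasp; the last joint's range is limited). The gripper opens to 88 mm and grips with 3 to 60 N. Pads are 20 mm wide; open, the fingers measure 115 mm over their backs; the gripper's body (75 mm by 178 mm) begins 61 mm behind the grasp point.
Start: joints at [-0.057, 0.091, 1.231, -0, 1.82, -0.057], TCP at [0.6, -0, 0.223] pointing down, gripper open.
Joint ranges: [-2.87, 2.87], [-0.86, 2.18], [0.17, 2.46], [-1.51, 4.65], [0.06, 2.69], [-2.65, 2.65]. Speed limits (rad/s): [2.57, 2.57, 3.01, 3.14, 3.14, 3.14].

### API

Orientations are given as a unit quaternion [x, y, z, w].
In Python, from bench import status, imaging, arm gives the robot as it stands.
- The arm moves only by the shell command python3 -m handwheel 'ROWS' [OPENING] [FORCE]. ROWS is JSON, a list of rows, each an object with "linear": the shift along the tool's x, y, z each as a share of 12 cm, from -1 to 1, a list of three; "roll": the turn about the tool's z as a share of 45 degrees, from -1 to 1. A call has 1 to 12 rows; each row shifts and turns the commanded pose from where the row before left it, along the tool's axes as they then stand; what a row does not reach is not made up. A row lasts 1/12 s, in which the tool goes at most 41.7 mm and 7.16 degrees, less where a joint would pass 70% of its speed; a pose out of reach is approached as far as the arm can. A call with a number of a shift or a turn outside -1 to 1 is refused whole. A call with a gripper value outside its range is refused whole. OPENING is the opening, from 0 (shut) to 1 (fully open), set as the call begins (- or left out, the last holds). The fingers move at their own pace and stop on an object; FORCE is the grip in N (left out, the last holds). Time passes only in rows, so rows that do not move let the fingers close. It gives the time, the measured TCP pose, the force, the opening and the grip force at its end, in the units of the state.
- status.observe(): the state, without advancing time (a new reading comes with each control period).
- imaging.snapshot(name): name is "scene" or "side" or "wrist"; returns the picture (480x640x3 uint8, blue, green, red); there is no depth.
- imaging.calibration(name): a dict with "mtx" (3x3 intrinsics, pixels), "D" ([k1, k2, p1, p2, k3] as OpenCV has them; the pictures are not rectified), "T" (4x4, takes a point from camera to world coordinates); the wrist camera has in their place "T_tool_cam" (4x4, takes a point from camera to tool coordinates, whose origin is the TCP and whose axes are the flange's). Camera axes: x right, y down, z forward; pixel columns grow to the right and rows downward; lengths in m; the calibration is good to about 2 mm. A picture is of the moment at which its call begins: read the wrist's pose just before it. calibration takes no time and is no camera call.
- arm.close_job(): hands the job in; it is judged then, once.
The state is a dict: "clock": time; "q": joint angles; "dq": joint speeds; "effort": joint torques, N m; "position": TCP position; "eef_rot": TCP orientation; "contact_force": force on the tool from outside, world axes, zero at the start; "moment": the same for the moment, N m; "opening": opening from 0.0 (shut) to 1.0 (fully open); "gripper_force": force on a finger pad.
Only numpy, scipy, OpenCV 4.12 (cv2) and the standard library are available. Lean on these libraries where they do the work, as an engineer would, in place of code of your own. Each camera call takes 0.05 s, during which the arm holds its last target. There are 200 camera calls.

### The job

On the stock board, set the hinged tags right with a fingertip: push over whichever tags are wrong, so that the tag in front of each full bin lies towards its bin with the green face up, and the tag in front of the bin that is nearly empty lies away from it with the red face up. Nothing is to be picked up: leave the bins in their places, and leave the tools and other things lying about alone.

Things in the scene. Friction and masses are not known exactly. Their poses are not given: they have to be found in the camera images.
- stock_board: Plywood stock board, 138 x 170 x 8 mm, fixed on the bench, carrying a row of three hinged tags with three small blue bins beside them. Origin at its underside, below the middle of the row of hinges; +x leads from the tags to the bins (roughly to the robot's right), +y along the row (away from the robot); tags and bins are 54 mm apart along y. The board reaches 30 mm to -x and 108 mm to +x of the origin.
- stand_a: Dark steel stand of one tag, 40 x 51 mm, 43 mm high, fixed on the board in front of one bin (which one varies). Origin at the middle of its underside, on the board, 8 mm above the bench; +z up, +x towards its bin, +y along the row. The hinge line runs along y, 32 mm above the origin; nothing of the stand is higher than 43 mm: a fingertip can sweep across above it, level or slightly rising, carrying the tag along.
- tag_a (a joint): Hinge angle (rad) of the 40 mm wide plate on stand_a; free edge 54 mm from the hinge. 0 upright; +0.68 at its stop towards the bin (+x), green face up; -0.68 at its stop away from the bin, red face up. At a stop the free edge is 42 mm above and 34 mm beside the hinge, 82 mm above the bench. Light and free: pushed past upright it falls by itself to the other stop.
- stand_b: Dark steel stand of one tag, 40 x 51 mm, 43 mm high, fixed on the board in front of one bin (which one varies). Origin at the middle of its underside, on the board, 8 mm above the bench; +z up, +x towards its bin, +y along the row. The hinge line runs along y, 32 mm above the origin; nothing of the stand is higher than 43 mm: a fingertip can sweep across above it, level or slightly rising, carrying the tag along.
- tag_b (a joint): Hinge angle (rad) of the 40 mm wide plate on stand_b; free edge 54 mm from the hinge. 0 upright; +0.68 at its stop towards the bin (+x), green face up; -0.68 at its stop away from the bin, red face up. At a stop the free edge is 42 mm above and 34 mm beside the hinge, 82 mm above the bench. Light and free: pushed past upright it falls by itself to the other stop.
- stand_c: Dark steel stand of one tag, 40 x 51 mm, 43 mm high, fixed on the board in front of one bin (which one varies). Origin at the middle of its underside, on the board, 8 mm above the bench; +z up, +x towards its bin, +y along the row. The hinge line runs along y, 32 mm above the origin; nothing of the stand is higher than 43 mm: a fingertip can sweep across above it, level or slightly rising, carrying the tag along.
- tag_c (a joint): Hinge angle (rad) of the 40 mm wide plate on stand_c; free edge 54 mm from the hinge. 0 upright; +0.68 at its stop towards the bin (+x), green face up; -0.68 at its stop away from the bin, red face up. At a stop the free edge is 42 mm above and 34 mm beside the hinge, 82 mm above the bench. Light and free: pushed past upright it falls by itself to the other stop.
- bin_pins: Blue bin filled to the brim with pale dowel pins: FULL. They heap up about 3 mm above its rim. Origin at the middle of its underside; 64 mm deep (x, across the row), 46 mm wide (y), 32 mm high; stands loose in its pocket on the board, its centre 68 mm (along +x) from the hinge of its tag, top of the bin 40 mm above the bench. The bins' places change.
- bin_plugs: Blue bin filled to the brim with dark wooden plugs: FULL. Origin at the middle of its underside; 64 mm deep (x, across the row), 46 mm wide (y), 32 mm high; stands loose in its pocket on the board, its centre 68 mm (along +x) from the hinge of its tag, top of the bin 40 mm above the bench. The bins' places change.
- bin_low: Blue bin with only two pale pins left on its bottom: NOT full. Origin at the middle of its underside; 64 mm deep (x, across the row), 46 mm wide (y), 32 mm high; stands loose in its pocket on the board, its centre 68 mm (along +x) from the hinge of its tag, top of the bin 40 mm above the bench. The bins' places change.
- screwdriver: Screwdriver with red handle, 195 mm long, 34 mm high, lying between the board and the long timber; loose, not part of the job. Origin at the middle of its underside.
- masking_tape: Roll of masking tape, 92 mm across, 24 mm high, lying flat on the near left of the bench; loose, not part of the job. Origin at the middle of its underside.
- sanding_block: Wooden sanding block, 81 x 119 x 30 mm, lying on the lid of the wooden case (lid 76 mm high) to the right of the board; loose, not part of the job. Origin at the middle of its underside.
- tape_measure: Yellow tape measure, 61 x 74 mm, 72 mm high, standing in the right half of the bench; loose, not part of the job. Origin at the middle of its underside.
- chisel_4: Chisel with wooden handle, 255 mm long, 39 mm high, lying in the right half of the bench; loose, not part of the job. Origin at the middle of its underside.

How it is judged:
At the end, for the whole second after the job is handed in: Each tag in front of a full bin leans towards the bin, green up (angle above 0.55 rad), the tag in front of the nearly empty bin leans away, red up (angle below -0.55 rad); all tags at rest (under 0.1 rad/s); every bin upright (0.1 rad) within 15 mm of where it stood ((y of bin_pins in the frame of stand_a below -0.027 m or y of bin_pins in the frame of stand_a above 0.027 m or value of joint tag_a above 0.55 rad) and (y of bin_plugs in the frame of stand_a below -0.027 m or y of bin_plugs in the frame of stand_a above 0.027 m or value of joint tag_a above 0.55 rad) and (y of bin_low in the frame of stand_a below -0.027 m or y of bin_low in the frame of stand_a above 0.027 m or value of joint tag_a below -0.55 rad) and velocity of joint tag_a between -0.1 and 0.1 rad/s and (y of bin_pins in the frame of stand_b below -0.027 m or y of bin_pins in the frame of stand_b above 0.027 m or value of joint tag_b above 0.55 rad) and (y of bin_plugs in the frame of stand_b below -0.027 m or y of bin_plugs in the frame of stand_b above 0.027 m or value of joint tag_b above 0.55 rad) and (y of bin_low in the frame of stand_b below -0.027 m or y of bin_low in the frame of stand_b above 0.027 m or value of joint tag_b below -0.55 rad) and velocity of joint tag_b between -0.1 and 0.1 rad/s and (y of bin_pins in the frame of stand_c below -0.027 m or y of bin_pins in the frame of stand_c above 0.027 m or value of joint tag_c above 0.55 rad) and (y of bin_plugs in the frame of stand_c below -0.027 m or y of bin_plugs in the frame of stand_c above 0.027 m or value of joint tag_c above 0.55 rad) and (y of bin_low in the frame of stand_c below -0.027 m or y of bin_low in the frame of stand_c above 0.027 m or value of joint tag_c below -0.55 rad) and velocity of joint tag_c between -0.1 and 0.1 rad/s and distance of each of bin_pins, bin_plugs, bin_low from where it was at the start of the episode below 0.015 m and angle between each of bin_pins, bin_plugs, bin_low's own z axis and vertical below 0.1 rad); the robot touches nothing.
It fails at once if a bin is lifted or shifted (more than 15 mm) or tipped (distance of any of bin_pins, bin_plugs, bin_low from where it was at the start of the episode above 0.015 m or angle between any of bin_pins, bin_plugs, bin_low's own z axis and vertical above 0.3 rad).
It fails at once if a tool or other thing lying about is lifted or shifted (more than 20 mm) (distance of any of screwdriver, masking_tape, sanding_block, tape_measure, chisel_4 from where it was at the start of the episode above 0.02 m).
It also fails if it takes over 51 s, if anything falls off the work surface, if the arm or the gripper's body presses on something with over 40 N, if the wrist force passes 120 N, or if a joint passes its speed limit or range.

## Working session

There is one attempt and no reset: what is moved stays moved. The work goes in short steps, Python scripts to look and compute and a shell command to move; the robot and the scene stay as the last step left them, time stands still between calls to the robot, and variables do not carry over. Pictures are saved under pics/ and viewed, at most 10 in all, crops included, and the job is handed in when it is done.

```bash
mkdir -p pics; python3 - <<'E'
from bench import status, imaging
import cv2
s=status.observe();print(s['clock'],s['position'],s['eef_rot'],s['opening'])
for n in("scene","wrist"):cv2.imwrite(f"pics/{n}0.png",imaging.snapshot(n))
E
```

```text
0.0 [5.99701811e-01 1.40084443e-05 2.21519922e-01] [ 7.07110439e-01  7.07102467e-01 -6.36554186e-04 -7.23245417e-04] 0.997447018438192
```

View pics/scene0.png

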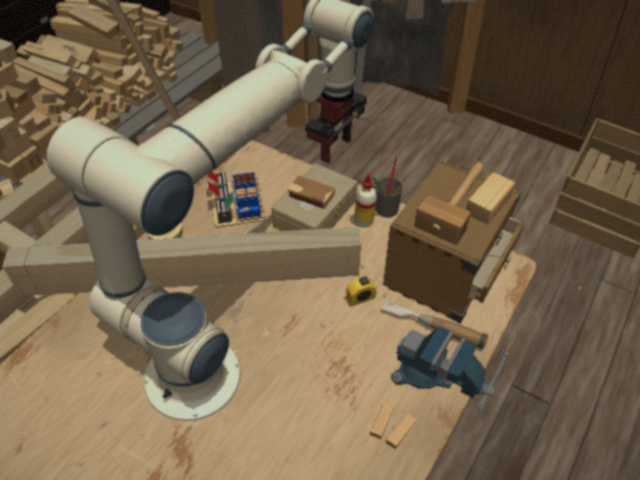

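View pics/wrist0.png

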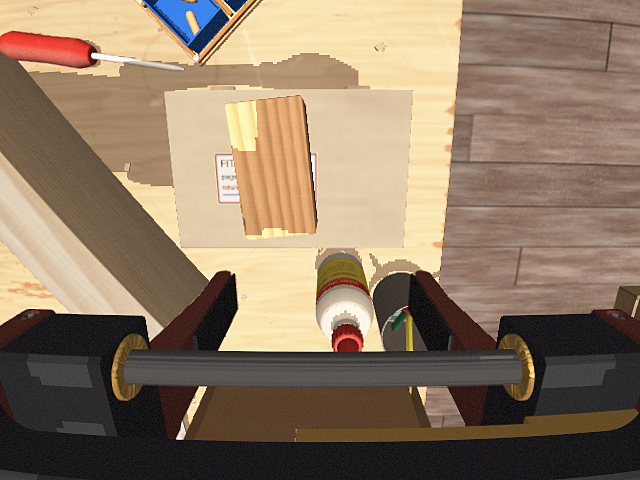

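The scene picture shows the board around (235,197), left of the gripper. The wrist picture shows the corner of a nearly empty bin at (190,20), which seems to be the near one. Next: the side view, an enlarged crop of the board and rough positions.

```bash
cat > h.py <<'E'
import numpy as np, cv2
from bench import status, imaging
from scipy.spatial.transform import Rotation as R
def cam(n):
    c=imaging.calibration(n)
    if n=="wrist":
        s=status.observe();T=np.eye(4);T[:3,:3]=R.from_quat(s['eef_rot']).as_matrix();T[:3,3]=s['position'];T=T@np.array(c['T_tool_cam'])
    else: T=np.array(c['T'])
    return np.array(c['mtx'],float),np.array(c['D'],float),T
def pt(c,uv,z):
    K,D,T=c
    p=cv2.undistortPoints(np.array(uv,float).reshape(-1,1,2),K,D).reshape(-1,2)
    d=np.c_[p,np.ones(len(p))]@T[:3,:3].T
    return T[:3,3]+d*((z-T[2,3])/d[:,2])[:,None]
E
python3 - <<'E'
from h import *
np.set_printoptions(precision=4,suppress=True)
c=cam("scene");print(pt(c,[(213,222),(263,218),(248,210),(245,180)],.04), pt(c,[(220,205)],.08))
print(pt(cam("wrist"),[(197,62)],.008),imaging.calibration("wrist")["T_tool_cam"],cam("side")[2])
im=cv2.imread("pics/scene0.png");side=imaging.snapshot("side");cv2.imwrite("pics/side0.png",side)
cv2.imwrite("pics/crop0.png",cv2.resize(im[160:235,190:290],None,fx=8,fy=8,interpolation=cv2.INTER_CUBIC))
E
```

```text
[[0.368  0.2337 0.04  ]
 [0.451  0.1305 0.04  ]
 [0.4535 0.1825 0.04  ]
 [0.5444 0.2627 0.04  ]] [[0.3989 0.2285 0.08  ]]
[[0.4731 0.1495 0.008 ]] [[-0.0002 -0.9607 -0.2776  0.0763]
 [ 1.     -0.0001 -0.0003 -0.0001]
 [ 0.0002 -0.2776  0.9607 -0.1619]
 [ 0.      0.      0.      1.    ]] [[-0.9085 -0.2602  0.3269  0.1061]
 [-0.4178  0.573  -0.7051  0.7366]
 [-0.0039 -0.7772 -0.6292  0.7491]
 [ 0.      0.      0.      1.    ]]
```

View pics/crop0.png

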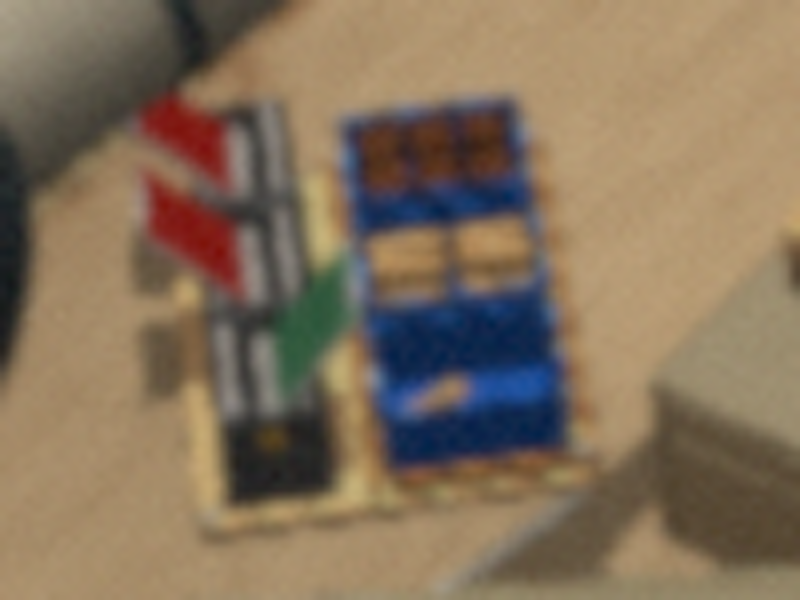

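View pics/side0.png

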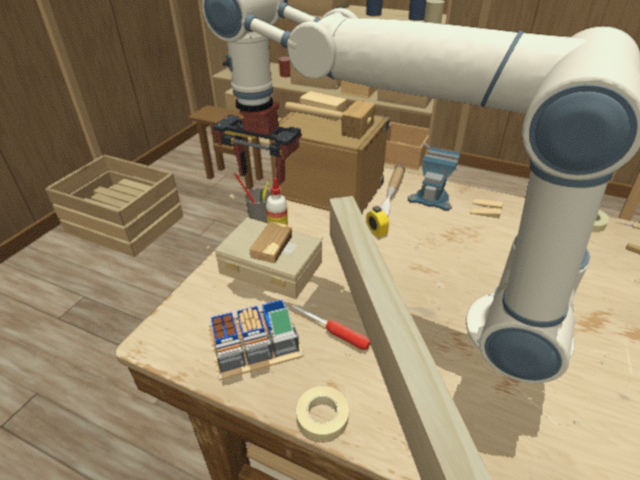

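The near bin (low) has its tag at +x, green. The middle (pins) and far (plugs) bins have theirs red at -x (crop: green at (315,320), reds at (185,235) and (185,135)). All three tags are wrong. I'll close the fingers and move the wrist camera over the board for exact geometry.

```bash
python3 -m handwheel '[{"linear":[0.17,-0.22,0],"roll":0},{"linear":[0.17,-0.22,0],"roll":0},{"linear":[0.17,-0.22,0],"roll":0},{"linear":[0.17,-0.22,0],"roll":0},{"linear":[0.17,-0.22,0],"roll":0},{"linear":[0,0,0],"roll":0},{"linear":[0,0,0],"roll":0}]' 0
python3 - <<'E'
from h import *
c=cam("wrist");im=imaging.snapshot("wrist");cv2.imwrite("pics/w1.png",im);np.savez("w1.npz",K=c[0],D=c[1],T=c[2])
E
```

```text
clock: 0.73
position: [0.4672, 0.1028, 0.223]
eef_rot: [0.706, 0.708, 0.0, 0.0]
contact_force: [0.4, -0.3, 0.1]
opening: 0.507
gripper_force: 0.0
```

View pics/w1.png

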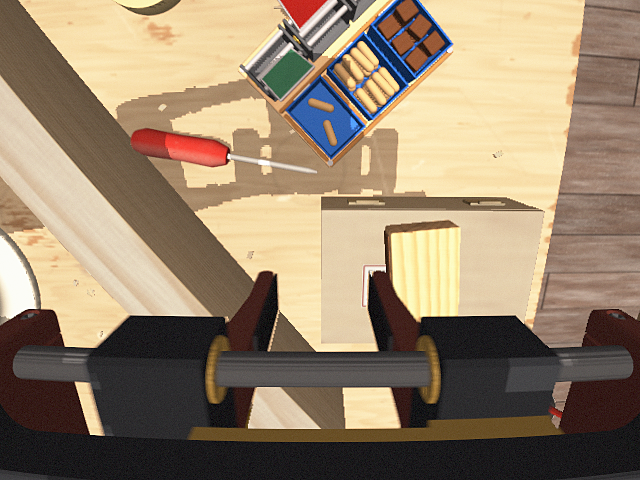

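The board runs up and to the right at about 45°: near-right corner (332,166), far-right corner (453,50), left corner (240,70). Low, pins and plugs run near to far, confirmed. I'll compute the frame and cross-check it with the bin rims.

```bash
python3 - <<'E'
from h import *
np.set_printoptions(precision=4,suppress=True)
d=np.load("w1.npz");c=(d["K"],d["D"],d["T"]);im=cv2.imread("pics/w1.png")
P=pt(c,[(332,166),(453,50),(240,70)],.008)[:,:2];print(P,np.linalg.norm(P[1]-P[0]),np.linalg.norm(P[2]-P[0]))
h=cv2.cvtColor(im,cv2.COLOR_BGR2HSV)
m=cv2.inRange(h,(105,150,60),(125,255,255));m[200:]=0;m=cv2.morphologyEx(m,cv2.MORPH_CLOSE,np.ones((7,7)))
n,l,st,ce=cv2.connectedComponentsWithStats(m)
for k in range(1,n):
    if st[k,4]>300:
        q=cv2.approxPolyDP(cv2.convexHull(np.argwhere(l==k)[:,::-1].astype(np.int32)),6,True)[:,0];print(st[k,4],q.tolist());w=pt(c,q,.04)[:,:2]
        print(w.tolist(),w.mean(0))
for lo,hi in (((60,80,30),(90,255,255)),((0,170,100),(8,255,255))):
    m=cv2.inRange(h,lo,hi);m[125:]=0;n,l,st,ce=cv2.connectedComponentsWithStats(m)
    for k in range(1,n):
        if st[k,4]>200:print(lo,st[k])
E
```

```text
[[0.4772 0.1478]
 [0.5976 0.2643]
 [0.3839 0.2438]] 0.1675116948712116 0.13394272980316965
6258 [[452, 43], [331, 158], [286, 110], [393, 0], [420, 0]]
[[0.5851215089781142, 0.26302305167803214], [0.475318926761638, 0.15810726966781455], [0.43266951387600006, 0.20260137919807736], [0.5294263955970429, 0.29771228893230495], [0.5536435541150275, 0.2983384605855048]] [0.5152 0.244 ]
(60, 80, 30) [ 263   50   49   48 1146]
(0, 170, 100) [281   0  46  28 657]
```

Frame: O≈(0.4623,0.2837), ey=(0.719,0.6955), ex=(0.6955,-0.719). Board size measures 167×134 mm against 170×138, and the bin corner agrees within 1.5 mm. First I go above the start point for the near tag, board (60,-54), and roll 46° so that tool x = board +y and tool y = board +x.

```bash
python3 -m handwheel '[{"linear":[0.21,0,0],"roll":0},{"linear":[0.21,0,0],"roll":0},{"linear":[0.21,0,0],"roll":0},{"linear":[0.21,0,0],"roll":0},{"linear":[0,0,0],"roll":0.146},{"linear":[0,0,0],"roll":0.146},{"linear":[0,0,0],"roll":0.146},{"linear":[0,0,0],"roll":0.146},{"linear":[0,0,0],"roll":0.146},{"linear":[0,0,0],"roll":0.146},{"linear":[0,0,0],"roll":0.146},{"linear":[0,0,0],"roll":0}]' 0
cat >> h.py <<'E'
O=np.array([.4623,.2837]);ey=np.array([.719,.6955]);ex=np.array([.6955,-.719])
def board():
    s=status.observe();p=np.array(s['position']);M=R.from_quat(s['eef_rot']).as_matrix()
    print("board mm",1e3*np.array([(p[:2]-O)@ex,(p[:2]-O)@ey,p[2]]).round(4),"toolx.ey",(M[:2,0]@ey).round(4),"toolx.ex",(M[:2,0]@ex).round(4),s['clock'],s['opening'])
E
python3 - <<'E'
from h import *
board();cv2.imwrite("pics/w2.png",imaging.snapshot("wrist"))
E
```

```text
clock: 1.78
position: [0.469, 0.202, 0.2219]
eef_rot: [0.928, 0.372, -0.001, 0.0]
contact_force: [0.8, -0.5, -0.3]
opening: 0.006
gripper_force: 0.0
board mm [ 63.4 -52.  221.9] toolx.ey 1.0003 toolx.ex 0.0062 1.7833 0.006466253366427881
```

View pics/w2.png

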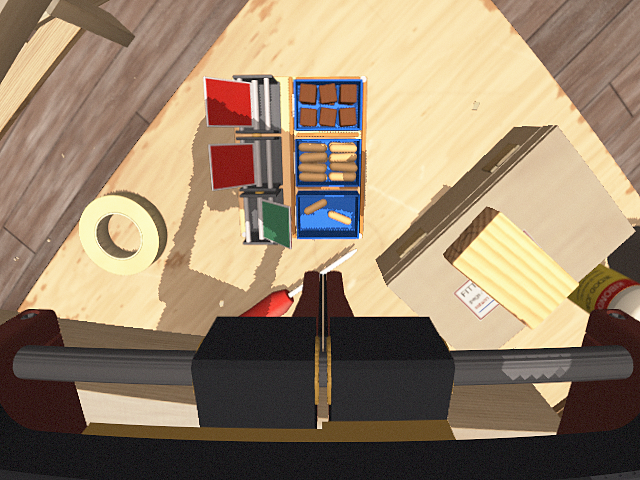

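The board is now square in the view: hinges at column ~265, near tag green, the other two red. The fingertips are shut, heading over the near bin. I'll descend to a safe height and check the frame with the bin rims.

```bash
python3 - <<'E'
from h import *
c=cam("wrist");im=cv2.imread("pics/w2.png")
m=cv2.inRange(cv2.cvtColor(im,cv2.COLOR_BGR2HSV),(105,150,60),(125,255,255));m[260:]=0
n,l,st,_=cv2.connectedComponentsWithStats(cv2.morphologyEx(m,cv2.MORPH_CLOSE,np.ones((7,7))))
for s in st[1:]:
    if s[4]>300:
        w=pt(c,[(s[0],s[1]+s[3]),(s[0]+s[2],s[1])],.04)[:,:2]-O;print(s,(1e3*np.c_[w@ex,w@ey]).round(1).tolist())
E
python3 -m handwheel '[{"linear":[0,0,0.25],"roll":0},{"linear":[0,0,0.25],"roll":0},{"linear":[0,0,0.25],"roll":0},{"linear":[0,0,0],"roll":0}]' 0
```

```text
[ 294   80   69   51 1419] [[35.8, 28.2], [100.2, 73.9]]
[ 295  139   66  100 4051] [[34.5, -78.9], [99.7, 20.8]]
clock: 2.17
position: [0.4654, 0.2013, 0.1253]
eef_rot: [0.927, 0.376, -0.006, -0.0]
contact_force: [-1.2, 0.0, -1.6]
opening: 0.004
gripper_force: 0.0
```

Rims match the expected ranges (x 36–100, y within 2 mm). Now down to z≈0.063 and sweep the near tag towards -x, then lift.

```bash
python3 -m handwheel '[{"linear":[0,0,0.17],"roll":0},{"linear":[0,0,0.17],"roll":0},{"linear":[0,0,0.17],"roll":0},{"linear":[0,-0.1,0],"roll":0},{"linear":[0,-0.085,0],"roll":0},{"linear":[0,-0.085,0],"roll":0},{"linear":[0,-0.085,0],"roll":0},{"linear":[0,-0.085,0],"roll":0},{"linear":[0,-0.085,0],"roll":0},{"linear":[0,0,0],"roll":0},{"linear":[0,0,0],"roll":0}]' 0 && python3 -c "from h import *;board()"
```

```text
clock: 3.08
position: [0.4239, 0.2488, 0.0719]
eef_rot: [0.927, 0.375, 0.0, 0.0]
contact_force: [0.2, -0.9, 0.1]
opening: 0.007
gripper_force: 0.0
board mm [ -1.6 -51.9  71.9] toolx.ey 1.0003 toolx.ex -0.001 3.0833 0.006685248869055824
```

```bash
python3 -m handwheel '[{"linear":[0,0,-0.25],"roll":0},{"linear":[0,0,-0.25],"roll":0},{"linear":[0.11,-0.12,0],"roll":0},{"linear":[0.11,-0.12,0],"roll":0},{"linear":[0.11,-0.12,0],"roll":0},{"linear":[0.11,-0.12,0],"roll":0},{"linear":[0,0,0],"roll":0},{"linear":[0,0,0],"roll":0}]' 0 && python3 -c "from h import *;board()"
```

```text
clock: 3.75
position: [0.4222, 0.3263, 0.1311]
eef_rot: [0.927, 0.375, -0.0, 0.0]
contact_force: [0.6, -0.3, 1.0]
opening: 0.006
gripper_force: 0.0
board mm [-58.5   0.8 131.1] toolx.ey 1.0003 toolx.ex -0.0005 3.75 0.006025980397081114
```

```bash
python3 -m handwheel '[{"linear":[0,0,0.18],"roll":0},{"linear":[0,0,0.18],"roll":0},{"linear":[0,0,0.18],"roll":0},{"linear":[0,0.1,0],"roll":0},{"linear":[0,0.085,0],"roll":0},{"linear":[0,0.085,0],"roll":0},{"linear":[0,0.085,0],"roll":0},{"linear":[0,0.085,0],"roll":0},{"linear":[0,0.085,0],"roll":0},{"linear":[0,0,0],"roll":0},{"linear":[0,0,0],"roll":0}]' 0 && python3 -c "from h import *;board()"
```

```text
clock: 4.67
position: [0.4666, 0.2804, 0.067]
eef_rot: [0.927, 0.374, 0.0, -0.0]
contact_force: [-0.1, 0.2, 0.1]
opening: 0.006
gripper_force: 0.0
board mm [ 5.3  0.8 67. ] toolx.ey 1.0003 toolx.ex 0.002 4.6667 0.006072632911790034
```

```bash
python3 -m handwheel '[{"linear":[0,0,-0.25],"roll":0},{"linear":[0,0,-0.25],"roll":0},{"linear":[0.11,-0.13,0],"roll":0},{"linear":[0.11,-0.13,0],"roll":0},{"linear":[0.11,-0.13,0],"roll":0},{"linear":[0.11,-0.13,0],"roll":0},{"linear":[0,0,0],"roll":0},{"linear":[0,0,0],"roll":0}]' 0 && python3 -c "from h import *;board()"
```

```text
clock: 5.33
position: [0.4599, 0.3633, 0.1263]
eef_rot: [0.927, 0.376, -0.0, 0.0]
contact_force: [1.3, -0.3, -0.6]
opening: 0.007
gripper_force: 0.0
board mm [-58.9  53.6 126.3] toolx.ey 1.0003 toolx.ex -0.0016 5.3333 0.006721421875140839
```

Then the far tag in the same way. Afterwards I lift and back off to look.

```bash
python3 -m handwheel '[{"linear":[0,0,0.165],"roll":0},{"linear":[0,0,0.165],"roll":0},{"linear":[0,0,0.165],"roll":0},{"linear":[0,0.1,0],"roll":0},{"linear":[0,0.085,0],"roll":0},{"linear":[0,0.085,0],"roll":0},{"linear":[0,0.085,0],"roll":0},{"linear":[0,0.085,0],"roll":0},{"linear":[0,0.085,0],"roll":0},{"linear":[0,0,0],"roll":0},{"linear":[0,0,0],"roll":0}]' 0 && python3 -c "from h import *;board()"
```

```text
clock: 6.25
position: [0.505, 0.3166, 0.0676]
eef_rot: [0.927, 0.374, 0.0, -0.0]
contact_force: [-0.1, 0.3, 0.0]
opening: 0.007
gripper_force: 0.0
board mm [ 6.  53.6 67.6] toolx.ey 1.0003 toolx.ex 0.0021 6.25 0.007400694440491104
```

```bash
python3 -m handwheel '[{"linear":[0,0,-0.3],"roll":0},{"linear":[0,0,-0.3],"roll":0},{"linear":[0,0,-0.3],"roll":0},{"linear":[0,0,-0.3],"roll":0},{"linear":[-0.25,0.1,0],"roll":0},{"linear":[-0.25,0.1,0],"roll":0},{"linear":[-0.25,0.1,0],"roll":0},{"linear":[-0.25,0.1,0],"roll":0},{"linear":[0,0,0],"roll":0},{"linear":[0,0,0],"roll":0},{"linear":[0,0,0],"roll":0}]' 0 && python3 - <<'E'
from h import *
board();cv2.imwrite("pics/w3.png",imaging.snapshot("wrist"))
E
```

```text
clock: 7.17
position: [0.4515, 0.1999, 0.2115]
eef_rot: [0.927, 0.375, 0.001, -0.0]
contact_force: [-0.5, 0.3, -0.1]
opening: 0.007
gripper_force: 0.0
board mm [ 52.7 -66.  211.5] toolx.ey 1.0003 toolx.ex 0.0004 7.1667 0.006695212913952641
```

View pics/w3.png

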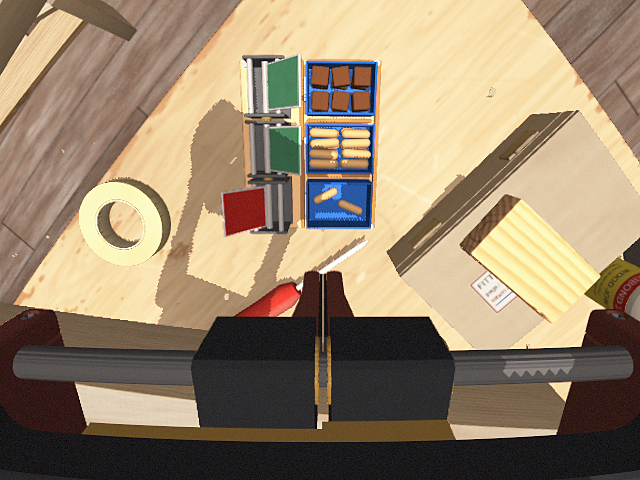

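The near tag is red, leaning away at (245,212). The middle tag (287,150) and the far tag (285,82) are green towards their bins. The bins are in place and the arm is clear.

```bash
python3 -c "from bench import arm;print(arm.close_job())"
```

```text
the job is handed in; nothing more can be done
None
```

All three tags were wrong and are now set right: the tags in front of the pins and plugs bins lie green side up towards their bins, the tag in front of the nearly empty bin lies red side up away from it, the last picture showed the bins in their places, and the job is handed in (at about 7 s; no verdict was returned).

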